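# Fit and hold the tube head on the vortex mixer

## Robot

A 6-joint arm with a two-finger parallel gripper is mounted at the origin on a cart in front of the work surface, level with it; the furniture and walls round the work are solid. World frame = base frame: x ahead of the robot, y to its left, z up, the work surface at z = 0. Lengths are in mm, angles in degrees, forces in N, time in s.
With the tool pointing down it reaches from about 350 to 850 mm from the base axis. Payload 8.1 kg.
Tool frame: the origin (TCP) lies between the finger pads, 19 mm behind the fingertips; this is the grasp point; z points along the fingers, y is the line along which they close (so a half turn about z gives the same grasp; the last joint's range is limited). The gripper opens to 85 mm and grips with 20 to 120 N. Pads are 22 mm wide; open, the fingers measure 114 mm over their backs; the gripper's body (76 mm by 85 mm) begins 54 mm behind the grasp point. The pads swing forward as they close: fully open they stand 13 mm farther back than shut.
Start: joints at [60.825, 7.471, 85.268, -0, 87.261, -4.893], TCP at [246.716, 546.934, 249.992] pointing down, gripper open.
Joint ranges: [-169.43, 169.43], [-51.17, 129.36], [1.28, 143.12], [-76.62, 256.62], [0, 156.53], [-152.29, 152.29]. Speed limits (degrees/s): [136.94, 136.94, 159.86, 180, 180, 180].

## Interface

Orientations are given as [roll, pitch, yaw] about the fixed x, y, z axes, in that order (R = Rz(yaw) Ry(pitch) Rx(roll)).
In Python, from bench import r gives the robot as it stands.
- The arm moves only by the tool carry_out, never from a script. Its argument "commands" is a list of rows, each an object with "jaw": the finger opening in m, from 0 to 0.0854; "translation": the shift along the tool's x, y, z in m, a list of three; "spin": the turn about the tool's z in rad. A call has exactly 8 rows; each row shifts and turns the commanded pose from where the row before left it, along the tool's axes as they then stand; what a row does not reach is not made up. A row lasts 1/12 s, in which the tool goes at most 41.7 mm and 7.16 degrees, less where a joint would pass 70% of its speed; a pose out of reach is approached as far as the arm can. A call is refused whole if a number of a shift passes 0.0417 or a number of a turn 0.125, either way. A call with a gripper value outside its range is refused whole. The fingers move at their own pace and stop on an object; "squeeze" is the grip in N (left out, the last holds). Time passes only in rows, so rows that do not move let the fingers close, or fill a call up. It gives the time, the measured TCP pose, the force, the opening and the grip force at its end, in the units of the state.
- r.sense(): the state, without advancing time (a new reading comes with each control period).
- r.snapshot(name): name is "side" or "top"; returns a dict with "pixels" (420x560x3 uint8, blue, green, red), "K" (3x3 intrinsics, pixels), "extrinsics" (4x4, takes a point from camera to world coordinates). Camera axes: x right, y down, z forward; pixel columns grow to the right and rows downward; lengths in mm; the calibration is good to about 2 mm. A picture is of the moment at which its call begins. There is no depth.
- r.hand_in(): hands the job in; it is judged then, once.
Trained networks look in a picture, given as the dict that the camera call returned (one of the last four; its "shot" number tells which), for a name from the list of things; names that differ only in an ending like _2 or _b are one class to them, and where a whole thing is asked for, a point or a joint stands for the part that bears it (a point fixed in the world has none). Each returns a list of dicts, best first, with "score" (0 to 1); they miss things now and then, are a little off and sometimes report something else, mostly with a low value. They report only what shows in the picture. A call takes as long as a camera call. They do not tell look-alikes from the thing itself.
- r.spot_in(picture, target): "xy" ([column, row] in pixels, amid what is visible of it).
- r.regions_of(picture, target): "pixels" (420x560 bool, what is visible of it) and "xy" ([column, row] in pixels, amid what is visible of it).
- r.landmark_of(picture, target): "xy" ([column, row] in pixels: a listed point, or the origin of a listed thing).
The state is a dict: "time": time; "joint_pos": joint angles; "qd": joint speeds; "joint_efforts": joint torques, N m; "tool_pos": TCP position; "tcp_rot": TCP orientation; "ft_force": force on the tool from outside, world axes, zero at the start; "wrist_torque": the same for the moment, N m; "finger_gap": finger opening in mm; "grip_force": force on a finger pad.
Only numpy, scipy, OpenCV 4.12 (cv2) and the standard library are available. Lean on these libraries where they do the work, as an engineer would, in place of code of your own. Each camera call takes 0.05 s, during which the arm holds its last target. There are 200 camera calls.

## Task

Fit the tube head (the round disc with the ring of tube holes and the bar grip on top) to the unplugged vortex mixer: take it by its grip, turn it so that its clamp screw, under the gap in the disc, faces the mixer's front, where the speed knob is, and push its hub down over the post on the mixer until the slot in its foot drops over the cross pin and the hub sits flat on the plate. Then be my third hand while I tighten the screw: keep the head pressed straight down, so that the mixer's sprung pad rests on its stop, with a steady 10 to 18 N (never lean on it with more than 30 N), and finish while still gripping it and pressing. Leave the other head, the one with the rubber cup, where it stands.

Things in the scene. Friction and masses are not known exactly. Their poses are not given: they have to be found in the camera images.
- tube_head: loose tube head, 0.15 kg, 77 mm tall, upright on its hub. Origin: centre of the hub's foot; z up; -x to the clamp screw. Aluminium hub 44 mm in diameter, z 0 to 28 mm, bored from below 22.4 mm wide, 28 deep; a slot 10 mm wide, 8 high crosses the foot along y. Grey disc 90 mm in diameter, z 28 to 40, nine tube holes, a wedge-shaped gap at -x
- head_grip (a point): on the axis of the tube head 62 mm above its foot, inside its black bar grip: 48 mm long along the head's x, 16 mm wide along y, z 40 to 77 mm. Gripped across the 16 mm with the TCP here, the fingertips stay just above the disc. Axes as the tube head's
- clamp_screw (a point): the clamp screw in a small boss on the side of the tube head's hub, under the gap in the disc: 22 mm from the axis towards the head's -x, 17 mm above its foot
- cup_head: the other head, taken off the mixer: the same hub with a round black rubber cup 66 mm in diameter on it instead of disc and grip, 56 mm tall; loose, upright on its hub; origin at the centre of its foot. To be left alone
- vortex_mixer: grey vortex mixer, 140 x 105 mm and 100 mm high, fixed to the bench. Origin: centre of its underside; -x is its front, with the black speed knob. On its sprung top pad lies an aluminium plate 78 x 62 x 4 mm with an upright steel post
- post_foot (a point): the post's axis at the plate's top face, 21 mm from the mixer's origin to its +x, about 104 mm above the bench; mixer's axes; goes down with the pad. Post 20 mm in diameter, 22 mm high, top 5 mm tapering to 12. Through its foot a cross pin, 6 mm thick, 38 long, along y, top 6.7 mm above the plate. Hub fully home (slot over pin): the tube head's origin is here
- vortex_mixer_pad (a joint): how far the sprung pad (with plate and post) is pressed down, m: about 0.0006 as it stands, 0.004 on its stop; spring 2 N per mm, so about 7 N on the plate brings it to the stop, which is hard
- gel_tank: clear gel tank, 116 x 156 mm and 176 mm high over the bench, standing in a red ice bucket 243 x 343 mm, 122 mm high, both fixed, in the left of the bench beside the arm's starting pose: pass above it (leads hang over it, harmless). Origin: centre of its underside
Not all that is in view belongs to the job. Leave any green look-alike of the tube_head alone.

How it is judged (in metres and radians):
On the way, in this order (a step that is already met when the one before it is completed fails the run):
1. the tube head is picked up from the bench (height (world z) of tube_head above 0.04 m and contact force between the fingers and tube_head above 0.5 N), for 0.1 s.
2. its sleeve has started onto the post (horizontal distance between tube_head and post_foot below 0.004 m and z of tube_head in the frame of post_foot below 0.018 m), for 0.05 s.
At the end, for the whole second after the job is handed in: Through the last second: hub foot within 2.5 mm of the plate and 3 mm of the post's axis, upright within 0.06 rad, screw on the mixer's front side; pad down over 3.4 mm; head bearing on the mixer with 8 to 22 N, at rest, still gripped (TCP within 30 mm of head_grip) (z of tube_head in the frame of post_foot below 0.0025 m and horizontal distance between tube_head and post_foot below 0.003 m and angle between tube_head's own z axis and vertical below 0.06 rad and x of clamp_screw in the frame of post_foot below -0.019 m and value of joint vortex_mixer_pad above 0.0034 m and contact force between tube_head and vortex_mixer between 8 and 22 N and linear speed of tube_head below 0.01 m/s and contact force between the fingers and tube_head above 0.5 N and distance between the grasp point and head_grip below 0.03 m); the arm keeps its last pose, push and grip.
It fails at once if the tube head is pushed onto the mixer with more than 35 N (contact force between tube_head and vortex_mixer above 35 N).
It fails at once if the cup head is disturbed (distance of cup_head from where it was at the start of the episode above 0.03 m).
It also fails if it takes over 48 s, if anything falls off the work surface, if the arm or the gripper's body presses on something with over 40 N, if the wrist force passes 120 N, or if a joint passes its speed limit or range.

## Working session

There is one attempt and no reset: what is moved stays moved. The work goes in short steps, Python scripts to look and compute and a tool call to move; the robot and the scene stay as the last step left them, time stands still between calls to the robot, and variables do not carry over. Pictures are saved under pics/ and viewed, at most 10 in all, crops included, and the job is handed in when it is done.

Besides the shell and the picture viewer there is one more tool, called after "Request:" by a JSON object that holds its "op" and its "data", one argument or row to a line. carry_out: Moves the arm, as the interface text tells. Its arguments: {"type":"object","properties":{"commands":{"type":"array","items":{"type":"object","properties":{"jaw":{"type":"number"},"translation":{"type":"array","items":{"type":"number"}},"spin":{"type":"number"}}}},"squeeze":{"type":"number"}},"required":["commands"]}

```bash
mkdir -p pics; cat > h.py <<'E'
import numpy as np, cv2
from bench import r
def tri(a,pa,b,pb):
    P=[];
    for s in(a,b):
        E=np.linalg.inv(np.array(s["extrinsics"])); P.append(np.array(s["K"])@E[:3])
    X=cv2.triangulatePoints(P[0],P[1],np.array(pa,float).reshape(2,1),np.array(pb,float).reshape(2,1)).ravel()
    X=X[:3]/X[3]
    err=[]
    for p,x in zip(P,(pa,pb)):
        q=p@np.append(X,1); err.append(np.linalg.norm(q[:2]/q[2]-x))
    return X,max(err)
def onz(s,p,z):
    E=np.array(s["extrinsics"]);d=E[:3,:3]@np.linalg.inv(s["K"])@[p[0],p[1],1]
    return E[:3,3]+d*(z-E[2,3])/d[2]
E
python3 - <<'E'
from h import *
S={n:r.snapshot(n) for n in("side","top")}
for n in S:
    cv2.imwrite(f"pics/{n}0.png",S[n]["pixels"]); print(n,np.round(S[n]["extrinsics"],2).tolist(),np.round(S[n]["K"],1).tolist())
    for t in("tube_head","head_grip","clamp_screw","cup_head","vortex_mixer","post_foot"):
        print(n,t,[(np.round(d["xy"],1).tolist(),round(d["score"],2)) for d in r.landmark_of(S[n],t)])
s=r.sense();print({k:np.round(v,2).tolist() for k,v in s.items()})
E
```

```text
side [[-0.89, -0.27, 0.36, -32.13], [-0.46, 0.5, -0.73, 1353.08], [0.02, -0.82, -0.57, 1030.72], [0.0, 0.0, 0.0, 1.0]] [[533.2, 0.0, 282.5], [0.0, 533.2, 213.2], [0.0, 0.0, 1.0]]
side tube_head [([191.0, 279.7], 0.88), ([259.8, 249.1], 0.87)]
side head_grip [([191.8, 262.7], 0.94), ([259.4, 235.2], 0.78)]
side clamp_screw [([270.2, 249.3], 0.63), ([187.9, 283.0], 0.63)]
side cup_head [([260.2, 235.7], 0.69), ([294.7, 216.8], 0.27)]
side vortex_mixer [([291.1, 219.9], 0.61)]
side post_foot [([284.2, 185.0], 0.82)]
top [[0.02, -0.99, 0.12, 429.8], [-1.0, -0.02, -0.01, 129.84], [0.01, -0.12, -0.99, 1430.62], [0.0, 0.0, 0.0, 1.0]] [[520.8, 0.0, 263.3], [0.0, 520.8, 212.9], [0.0, 0.0, 1.0]]
top tube_head [([214.5, 211.3], 0.92), ([145.9, 173.0], 0.82)]
top head_grip [([211.9, 210.1], 0.88), ([146.6, 165.4], 0.83)]
top clamp_screw [([141.1, 168.9], 0.73), ([298.3, 204.2], 0.58), ([215.4, 220.6], 0.57)]
top cup_head [([414.2, 252.3], 0.81)]
top vortex_mixer [([296.2, 217.3], 0.56), ([413.3, 253.2], 0.51)]
top post_foot [([298.2, 206.5], 0.76)]
{'time': 0.7, 'joint_pos': [60.83, 7.47, 85.26, -0.0, 87.26, -4.89], 'qd': [-0.03, -0.03, -0.11, 0.03, 0.03, -0.05], 'joint_efforts': [0.0, -56.91, -50.08, 0.0, 0.0, 0.0], 'tool_pos': [246.71, 546.96, 250.04], 'tcp_rot': [180.0, 0.0, 155.72], 'ft_force': [0.99, 0.09, 0.1], 'wrist_torque': [0.0, -0.01, 0.01], 'grip_force': 0.0, 'finger_gap': 85.49}
```

View pics/side0.png

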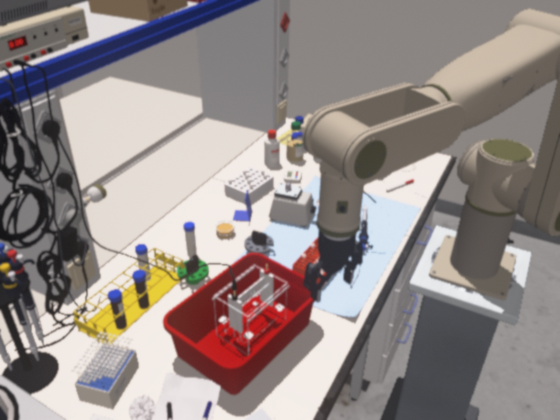

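View pics/top0.png

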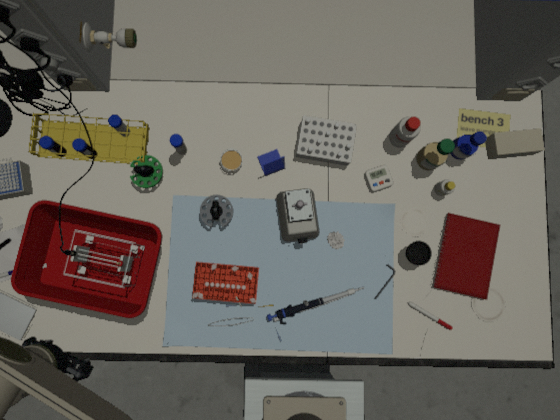

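The side view shows the grey tube head at (259,240) and a green look-alike at (191,270). In the top view they are at (216,212) and (146,172), with the mixer at (298,212), its knob at about (302,240) and the cup head at (417,253). The description says grey disc, so the grey one is meant. I'll measure it and confirm it in a crop.

```bash
cat > m.py <<'E'
from h import *
S={n:r.snapshot(n) for n in("side","top")}
near={"side":{"tube_head":(259,245),"head_grip":(259,236),"clamp_screw":(265,249),"post_foot":(284,185),"vortex_mixer":(291,215)},
"top":{"tube_head":(215,211),"head_grip":(212,210),"clamp_screw":(215,222),"post_foot":(298,206),"vortex_mixer":(297,216)}}
for t in near["side"]:
    p={}
    for n in S:
        L=[d for d in r.landmark_of(S[n],t) if np.hypot(*(np.array(d["xy"])-near[n][t]))<18]
        if L: p[n]=L[0]["xy"]
    z={"tube_head":0,"head_grip":62,"clamp_screw":17,"post_foot":103.4,"vortex_mixer":0}[t]
    print(t,{n:(np.round(p[n]).tolist(),onz(S[n],p[n],z).round(1).tolist()) for n in p})
    if len(p)==2: X,e=tri(S["side"],p["side"],S["top"],p["top"]); print("   tri",X.round(1),round(e,2))
E
python3 - <<'E'
from m import *
for n,(x0,y0,x1,y1) in {"top":(170,160,350,260)}.items():
    c=S[n]["pixels"][y0:y1,x0:x1]; cv2.imwrite("pics/c1.png",cv2.resize(c,None,fx=4.4,fy=4.4,interpolation=cv2.INTER_CUBIC))
for t in("tube_head","vortex_mixer"):
  for n in S:
    for d in r.regions_of(S[n],t):
        P=np.argwhere(d["pixels"])[:,::-1].astype(np.float32)
        print(t,n,np.round(d["xy"],1),round(d["score"],2),len(P),cv2.minAreaRect(P))
E
```

```text
tube_head {'side': ([259.0, 253.0], [591.8, 252.8, 0.0]), 'top': ([215.0, 211.0], [599.0, 251.4, 0.0])}
   tri [596.5 250.4  -2.9] 1.12
head_grip {'side': ([260.0, 237.0], [587.8, 249.9, 62.0]), 'top': ([213.0, 210.0], [594.5, 251.3, 62.0])}
   tri [591.4 250.   61.4] 1.29
clamp_screw {'side': ([264.0, 253.0], [566.9, 262.6, 17.0]), 'top': ([218.0, 220.0], [573.3, 240.0, 17.0])}
   tri [576.6 242.1  -1.7] 0.54
post_foot {'side': ([283.0, 186.0], [627.5, 24.2, 103.4]), 'top': ([299.0, 205.0], [606.8, 26.5, 103.4])}
   tri [614.7  30.5 109.4] 3.66
vortex_mixer {'side': ([293.0, 218.0], [582.2, 37.5, 0.0]), 'top': ([296.0, 218.0], [583.9, 26.7, 0.0])}
   tri [586.   26.5  -8.3] 0.46
tube_head side [258.1 244.2] 0.62 509 ((258.10003662109375, 243.30001831054688), (26.385601043701172, 23.702320098876953), 26.56505012512207)
tube_head side [193.5 271.5] 0.57 643 ((192.61766052246094, 271.4706115722656), (26.03165626525879, 29.61100959777832), 49.398704528808594)
tube_head top [215.  210.9] 0.85 779 ((216.5, 210.0), (32.0, 33.0), 90.0)
tube_head top [144.1 172.8] 0.58 814 ((146.5, 170.5), (33.0, 31.0), 90.0)
vortex_mixer side [292.3 208.6] 0.72 1486 ((293.29266357421875, 204.6341552734375), (43.582054138183594, 38.55335998535156), 12.094758033752441)
vortex_mixer top [299.2 215.3] 0.77 1854 ((297.69879150390625, 215.79107666015625), (53.36971664428711, 38.101924896240234), 82.23483276367188)
```

View pics/c1.png

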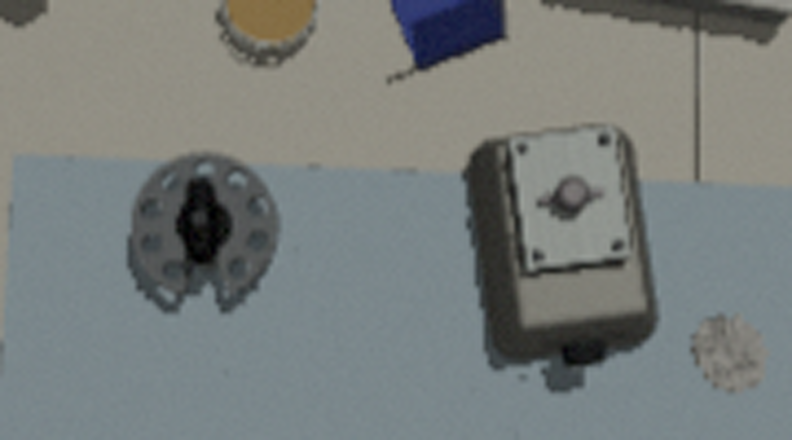

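The crop confirms it: the head has a grey disc with nine holes, a black grip, and its gap towards the image bottom (world -x). The mixer's knob also faces the bottom, with a yaw of about 8°. I'll refine this with overlays in both views.

```bash
cat > ov.py <<'E'
from h import *
def proj(s,X):
    E=np.linalg.inv(np.array(s["extrinsics"])); 
    q=(np.array(s["K"])@(E[:3,:3]@np.atleast_2d(X).T+E[:3,3:])).T
    return q[:,:2]/q[:,2:]
def circ(x,y,z,rad,n=60):
    t=np.linspace(0,2*np.pi,n,endpoint=False); return np.c_[x+rad*np.cos(t),y+rad*np.sin(t),np.full(n,z)]
def box(x,y,yaw,ox,l,w,zs):
    c,s=np.cos(yaw),np.sin(yaw);out=[]
    for z in zs:
        for a,b in((1,1),(1,-1),(-1,-1),(-1,1)):
            u,v=ox+a*l/2,b*w/2; out.append((x+c*u-s*v,y+s*u+c*v,z))
    return np.array(out)
def crop(s,c,hw,hh,f,polys):
    x0,y0=int(c[0]-hw),int(c[1]-hh)
    im=cv2.resize(s["pixels"][y0:y0+2*hh,x0:x0+2*hw],None,fx=f,fy=f,interpolation=cv2.INTER_CUBIC)
    for P,col in polys:
        q=((proj(s,P)-[x0,y0]+.5)*f).astype(int)
        cv2.polylines(im,[q.reshape(-1,1,2)],True,col,1)
    return im
E
cat > t.py <<'E'
from ov import *
S={n:r.snapshot(n) for n in("side","top")}
H=onz(S["top"],(216.6-.5,211.8-.5),40); B=onz(S["top"],(299.5,203.4),125); print(H,B)
th=np.radians(8.5)
hy=0
P=[(circ(H[0],H[1],40,45),(0,255,0)),(box(H[0],H[1],hy,0,48,16,[77]),(0,255,255))]
Q=[(circ(B[0],B[1],125.4,6),(0,0,255)),(circ(B[0],B[1],103.4,10),(0,255,0)),(box(B[0],B[1],th,0,6,38,[110]),(0,255,255)),(box(B[0],B[1],th,-21,140,105,[0]),(255,0,255)),(box(B[0],B[1],th,0,78,62,[103.4]),(255,255,0))]
a=[crop(S["top"],(215,212),33,25,6,P),crop(S["side"],(259,244),33,25,6,P)]
b=[crop(S["top"],(299,210),33,25,6,Q),crop(S["side"],(290,198),33,25,6,Q)]
cv2.imwrite("pics/ov1.png",np.vstack([np.hstack(a),np.hstack(b)]))
E
python3 t.py
```

```text
[594.62342182 245.07296176  40.        ] [608.78943303  27.72534664 125.        ]
```

View pics/ov1.png

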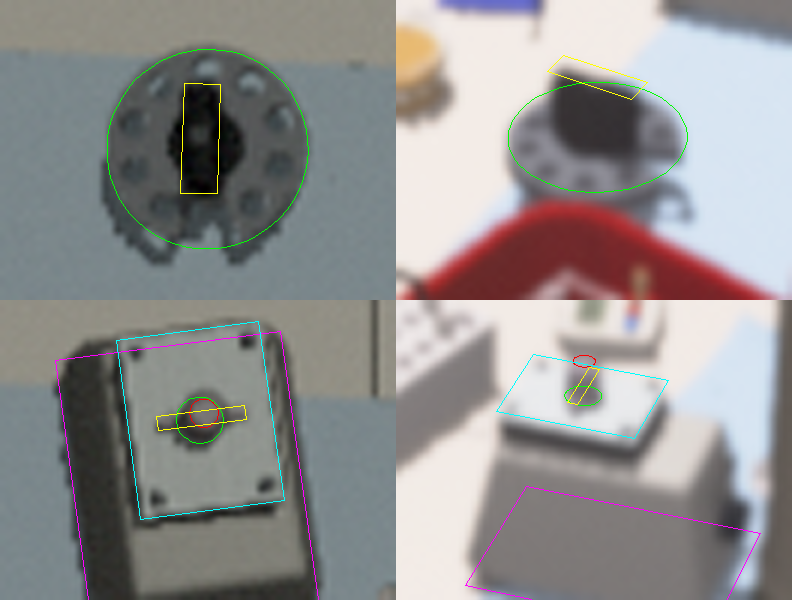

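The overlays agree in both views. The head is at about (595, 244) with yaw near 1°, and the post is at about (608.8, 27.7) with mixer yaw near 8.5°. I'll go above the head at z 250, clear of the tank.

Request:
{"op": "carry_out", "data": {
  "commands": [
    {"jaw":0.085,"translation":[0,0,0],"spin":-0.11},
    {"jaw":0.085,"translation":[0,0,0],"spin":-0.11},
    {"jaw":0.085,"translation":[0,0,0],"spin":-0.11},
    {"jaw":0.085,"translation":[0,0,0],"spin":-0.11},
    {"jaw":0.085,"translation":[-0.025,-0.0225,0],"spin":0},
    {"jaw":0.085,"translation":[-0.025,-0.0225,0],"spin":0},
    {"jaw":0.085,"translation":[-0.025,-0.0225,0],"spin":0},
    {"jaw":0.085,"translation":[-0.025,-0.0225,0],"spin":0}
  ]
}}

```text
time: 2.27
tool_pos: [348.9, 457.7, 250.1]
tcp_rot: [180.0, 0.0, -179.0]
ft_force: [0.1, -0.8, 0.8]
finger_gap: 85.0
grip_force: 0.0
```

Request:
{"op": "carry_out", "data": {
  "commands": [
    {"jaw":0.085,"translation":[-0.025,-0.0225,0],"spin":0},
    {"jaw":0.085,"translation":[-0.025,-0.0225,0],"spin":0},
    {"jaw":0.085,"translation":[-0.025,-0.0225,0],"spin":0},
    {"jaw":0.085,"translation":[-0.025,-0.0225,0],"spin":0},
    {"jaw":0.085,"translation":[-0.025,-0.0225,0],"spin":0},
    {"jaw":0.085,"translation":[-0.025,-0.0225,0],"spin":0},
    {"jaw":0.085,"translation":[-0.025,-0.0225,0],"spin":0},
    {"jaw":0.085,"translation":[-0.025,-0.0225,0],"spin":0}
  ]
}}

```text
time: 2.93
tool_pos: [552.2, 280.5, 250.1]
tcp_rot: [180.0, 0.0, -179.1]
ft_force: [0.0, 0.2, 0.4]
finger_gap: 84.7
grip_force: 0.0
```

Request:
{"op": "carry_out", "data": {
  "commands": [
    {"jaw":0.06,"translation":[-0.021,-0.0186,0],"spin":0},
    {"jaw":0.06,"translation":[-0.021,-0.0186,0],"spin":0},
    {"jaw":0.06,"translation":[0,0,0.03],"spin":0},
    {"jaw":0.06,"translation":[0,0,0.03],"spin":0},
    {"jaw":0.06,"translation":[0,0,0.03],"spin":0},
    {"jaw":0.06,"translation":[0,0,0.03],"spin":0},
    {"jaw":0.06,"translation":[0,0,0.02],"spin":0},
    {"jaw":0.06,"translation":[0,0,0],"spin":0}
  ]
}}

```text
time: 3.6
tool_pos: [589.9, 244.0, 103.6]
tcp_rot: [-179.8, -0.5, -179.1]
ft_force: [-1.1, -0.9, -1.2]
finger_gap: 60.2
grip_force: 0.0
```

```bash
python3 - <<'E'
from ov import *
s=r.snapshot("side");S=r.snapshot("top");e=r.sense();t=e["tool_pos"];print(t,e["tcp_rot"])
P=[(circ(t[0],t[1],40,45),(0,255,0)),(circ(t[0],t[1],t[2],2),(0,0,255))]
cv2.imwrite("pics/c2.png",np.hstack([crop(S,(215,212),33,35,6,P),crop(s,(259,240),33,35,6,P)]))
E
```

```text
[593.14924523 245.16089389 109.59602057] [-1.79969497e+02 -9.95602485e-02 -1.79071142e+02]
```

View pics/c2.png

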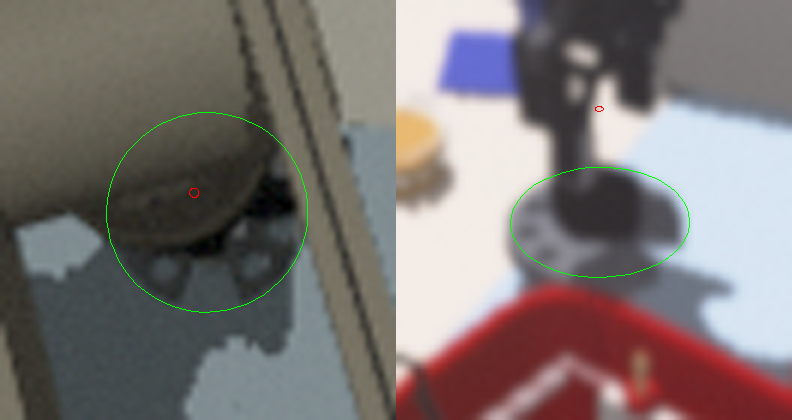

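The fingers straddle the grip bar, and the overlay disc at the TCP coincides with the real disc in both views. I'll descend and grip.

Request:
{"op": "carry_out", "data": {
  "commands": [
    {"jaw":0.06,"translation":[0,0,0.015],"spin":0},
    {"jaw":0.06,"translation":[0,0,0.015],"spin":0},
    {"jaw":0.06,"translation":[0,0,0.01],"spin":0},
    {"jaw":0.06,"translation":[0,0,0.007],"spin":0},
    {"jaw":0.06,"translation":[0,0,0],"spin":0},
    {"jaw":0.03,"translation":[0,0,0],"spin":0},
    {"jaw":0.0,"translation":[0,0,0],"spin":0},
    {"jaw":0.0,"translation":[0,0,0],"spin":0}
  ],
  "squeeze": 70
}}

```text
time: 4.37
tool_pos: [594.4, 245.6, 64.3]
tcp_rot: [180.0, 0.1, -179.1]
ft_force: [0.5, -1.3, -0.7]
finger_gap: 24.4
grip_force: 0.0
```

Request:
{"op": "carry_out", "data": {
  "commands": [
    {"jaw":0.0,"translation":[0,0,0],"spin":0},
    {"jaw":0.0,"translation":[0,0,0],"spin":0},
    {"jaw":0.0,"translation":[0,0,0],"spin":0},
    {"jaw":0.0,"translation":[0,0,0],"spin":0},
    {"jaw":0.0,"translation":[0,0,0],"spin":0},
    {"jaw":0.0,"translation":[0,0,0],"spin":0},
    {"jaw":0.0,"translation":[0,0,0],"spin":0},
    {"jaw":0.0,"translation":[0,0,0],"spin":0}
  ]
}}

```text
time: 5.03
tool_pos: [594.5, 245.6, 64.3]
tcp_rot: [180.0, 0.1, -179.1]
ft_force: [0.3, 0.5, 5.9]
finger_gap: 15.3
grip_force: 68.6
```

Request:
{"op": "carry_out", "data": {
  "commands": [
    {"jaw":0.0,"translation":[0,0,-0.01],"spin":0},
    {"jaw":0.0,"translation":[0,0,-0.02],"spin":0},
    {"jaw":0.0,"translation":[0,0,-0.03],"spin":0},
    {"jaw":0.0,"translation":[0,0,-0.03],"spin":0},
    {"jaw":0.0,"translation":[0,0,-0.03],"spin":0},
    {"jaw":0.0,"translation":[0,0,-0.03],"spin":0},
    {"jaw":0.0,"translation":[0,0,-0.02],"spin":-0.06},
    {"jaw":0.0,"translation":[0,0,0],"spin":-0.07}
  ]
}}

```text
time: 5.7
tool_pos: [595.8, 246.0, 240.1]
tcp_rot: [179.9, 0.5, -171.5]
ft_force: [1.0, -0.0, 0.2]
finger_gap: 15.2
grip_force: 67.6
```

Request:
{"op": "carry_out", "data": {
  "commands": [
    {"jaw":0.0,"translation":[0,0,0],"spin":0},
    {"jaw":0.0,"translation":[0,0,0],"spin":0},
    {"jaw":0.0,"translation":[0,0,0],"spin":0},
    {"jaw":0.0,"translation":[0,0,0],"spin":0},
    {"jaw":0.0,"translation":[0,0,0],"spin":0},
    {"jaw":0.0,"translation":[0,0,0],"spin":0},
    {"jaw":0.0,"translation":[0,0,0],"spin":0},
    {"jaw":0.0,"translation":[0,0,0],"spin":0}
  ]
}}

```text
time: 6.37
tool_pos: [593.6, 245.3, 232.8]
tcp_rot: [-180.0, -0.0, -171.6]
ft_force: [-0.6, 0.5, -2.1]
finger_gap: 15.4
grip_force: 67.6
```

Request:
{"op": "carry_out", "data": {
  "commands": [
    {"jaw":0.0,"translation":[0.0024,-0.0311,0],"spin":0},
    {"jaw":0.0,"translation":[0.0024,-0.0311,0],"spin":0},
    {"jaw":0.0,"translation":[0.0024,-0.0311,0],"spin":0},
    {"jaw":0.0,"translation":[0.0024,-0.0311,0],"spin":0},
    {"jaw":0.0,"translation":[0.0024,-0.0311,0],"spin":0},
    {"jaw":0.0,"translation":[0.0024,-0.0311,0],"spin":0},
    {"jaw":0.0,"translation":[0.0024,-0.0311,0],"spin":0},
    {"jaw":0.0,"translation":[0,0,0],"spin":0}
  ]
}}

```text
time: 7.03
tool_pos: [609.0, 21.9, 233.1]
tcp_rot: [-179.8, 0.0, -171.9]
ft_force: [1.0, -0.2, -0.9]
finger_gap: 15.0
grip_force: 68.2
```

Request:
{"op": "carry_out", "data": {
  "commands": [
    {"jaw":0.0,"translation":[0,0,0.01],"spin":0},
    {"jaw":0.0,"translation":[0,0,0.01],"spin":0},
    {"jaw":0.0,"translation":[0,0,0.005],"spin":0},
    {"jaw":0.0,"translation":[0,0,0],"spin":0},
    {"jaw":0.0,"translation":[0,0,0],"spin":0},
    {"jaw":0.0,"translation":[0,0,0],"spin":0},
    {"jaw":0.0,"translation":[0,0,0],"spin":0},
    {"jaw":0.0,"translation":[0,0,0],"spin":0}
  ]
}}

```text
time: 7.7
tool_pos: [609.1, 27.9, 208.6]
tcp_rot: [-180.0, 0.1, -171.6]
ft_force: [-0.5, -1.2, -2.3]
finger_gap: 15.0
grip_force: 68.2
```

```bash
python3 - <<'E'
from ov import *
s=r.snapshot("side");S=r.snapshot("top");e=r.sense();t=e["tool_pos"];print(t,e["tcp_rot"])
B=(608.8,27.7); y=np.radians(e["tcp_rot"][2]+180); f=t[2]-64.3
P=[(circ(t[0],t[1],f+40,45),(0,255,0)),(circ(t[0],t[1],f+28,45),(0,255,0)),(circ(t[0],t[1],f,22),(255,0,0)),(circ(*B,125.4,6),(0,0,255)),(circ(*B,103.4,10),(0,255,255)),(box(t[0],t[1],y,0,48,16,[f+77]),(0,255,255))]
c=proj(s,[[*B,150]])[0]; c2=proj(S,[[*B,150]])[0]
cv2.imwrite("pics/c3.png",np.hstack([crop(S,c2,33,40,6,P),crop(s,c,33,40,6,P)]))
E
```

```text
[608.96836295  27.65359602 208.45084807] [-1.79991366e+02  4.11200017e-02 -1.71609385e+02]
```

View pics/c3.png

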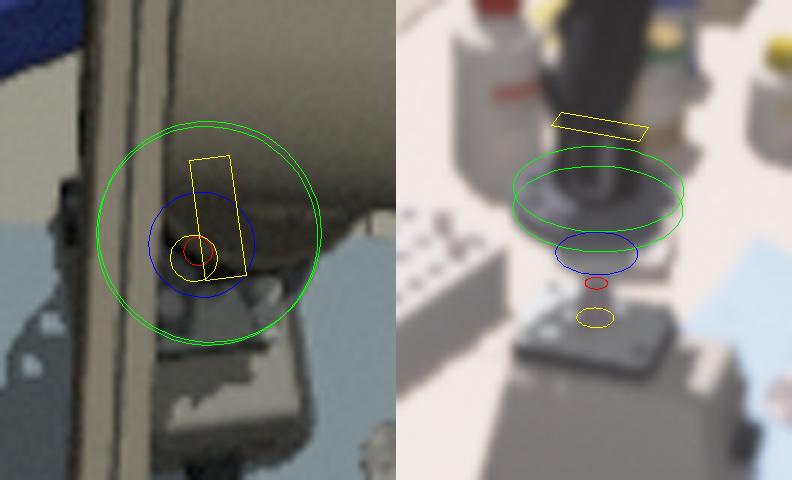

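The side view shows the hub directly above the post, and both disc edges match the overlay at the TCP, so they are aligned within about 2 mm. I'll lower to just onto the taper.

Request:
{"op": "carry_out", "data": {
  "commands": [
    {"jaw":0.0,"translation":[0,0,0.005],"spin":0},
    {"jaw":0.0,"translation":[0,0,0.005],"spin":0},
    {"jaw":0.0,"translation":[0,0,0.005],"spin":0},
    {"jaw":0.0,"translation":[0,0,0.003],"spin":0},
    {"jaw":0.0,"translation":[0,0,0.002],"spin":0},
    {"jaw":0.0,"translation":[0,0,0.002],"spin":0},
    {"jaw":0.0,"translation":[0,0,0],"spin":0},
    {"jaw":0.0,"translation":[0,0,0],"spin":0}
  ]
}}

```text
time: 8.47
tool_pos: [608.7, 27.5, 185.9]
tcp_rot: [180.0, -0.0, -171.6]
ft_force: [-0.0, -0.6, -2.3]
finger_gap: 15.2
grip_force: 68.2
```

Request:
{"op": "carry_out", "data": {
  "commands": [
    {"jaw":0.0,"translation":[0,0,0.001],"spin":0},
    {"jaw":0.0,"translation":[0,0,0.001],"spin":0},
    {"jaw":0.0,"translation":[0,0,0.001],"spin":0},
    {"jaw":0.0,"translation":[0,0,0.001],"spin":0},
    {"jaw":0.0,"translation":[0,0,0],"spin":0},
    {"jaw":0.0,"translation":[0,0,0],"spin":0},
    {"jaw":0.0,"translation":[0,0,0],"spin":0},
    {"jaw":0.0,"translation":[0,0,0],"spin":0}
  ]
}}

```text
time: 9.13
tool_pos: [608.8, 27.5, 182.1]
tcp_rot: [-180.0, 0.0, -171.6]
ft_force: [-0.1, -0.2, -1.7]
finger_gap: 15.1
grip_force: 68.2
```

Request:
{"op": "carry_out", "data": {
  "commands": [
    {"jaw":0.0,"translation":[0,0,0.001],"spin":0},
    {"jaw":0.0,"translation":[0,0,0.001],"spin":0},
    {"jaw":0.0,"translation":[0,0,0.001],"spin":0},
    {"jaw":0.0,"translation":[0,0,0.001],"spin":0},
    {"jaw":0.0,"translation":[0,0,0.001],"spin":0},
    {"jaw":0.0,"translation":[0,0,0.001],"spin":0},
    {"jaw":0.0,"translation":[0,0,0],"spin":0},
    {"jaw":0.0,"translation":[0,0,0],"spin":0}
  ]
}}

```text
time: 9.8
tool_pos: [608.7, 27.5, 175.9]
tcp_rot: [180.0, -0.0, -171.6]
ft_force: [-0.2, 0.2, -2.3]
finger_gap: 15.2
grip_force: 68.2
```

Request:
{"op": "carry_out", "data": {
  "commands": [
    {"jaw":0.0,"translation":[0,0,0.001],"spin":0},
    {"jaw":0.0,"translation":[0,0,0.001],"spin":0},
    {"jaw":0.0,"translation":[0,0,0.001],"spin":0},
    {"jaw":0.0,"translation":[0,0,0],"spin":0},
    {"jaw":0.0,"translation":[0,0,0],"spin":0},
    {"jaw":0.0,"translation":[0,0,0],"spin":0},
    {"jaw":0.0,"translation":[0,0,0],"spin":0},
    {"jaw":0.0,"translation":[0,0,0],"spin":0}
  ]
}}

```text
time: 10.47
tool_pos: [608.8, 27.5, 173.1]
tcp_rot: [-180.0, 0.0, -171.6]
ft_force: [-0.2, -0.2, -1.6]
finger_gap: 15.2
grip_force: 68.2
```

Request:
{"op": "carry_out", "data": {
  "commands": [
    {"jaw":0.0,"translation":[0,0,0.001],"spin":0},
    {"jaw":0.0,"translation":[0,0,0.001],"spin":0},
    {"jaw":0.0,"translation":[0,0,0.001],"spin":0},
    {"jaw":0.0,"translation":[0,0,0.001],"spin":0},
    {"jaw":0.0,"translation":[0,0,0],"spin":0},
    {"jaw":0.0,"translation":[0,0,0],"spin":0},
    {"jaw":0.0,"translation":[0,0,0],"spin":0},
    {"jaw":0.0,"translation":[0,0,0],"spin":0}
  ]
}}

```text
time: 11.13
tool_pos: [608.8, 27.5, 169.1]
tcp_rot: [-180.0, 0.0, -171.6]
ft_force: [0.1, 0.8, -1.6]
finger_gap: 14.7
grip_force: 68.2
```

Request:
{"op": "carry_out", "data": {
  "commands": [
    {"jaw":0.0,"translation":[0,0,0.001],"spin":0},
    {"jaw":0.0,"translation":[0,0,0.001],"spin":0},
    {"jaw":0.0,"translation":[0,0,0],"spin":0},
    {"jaw":0.0,"translation":[0,0,0],"spin":0},
    {"jaw":0.0,"translation":[0,0,0],"spin":0},
    {"jaw":0.0,"translation":[0,0,0],"spin":0},
    {"jaw":0.0,"translation":[0,0,0],"spin":0},
    {"jaw":0.0,"translation":[0,0,0],"spin":0}
  ]
}}

```text
time: 11.8
tool_pos: [608.9, 27.5, 167.1]
tcp_rot: [-180.0, 0.0, -171.6]
ft_force: [-0.1, -0.2, 1.4]
finger_gap: 14.8
grip_force: 68.5
```

Request:
{"op": "carry_out", "data": {
  "commands": [
    {"jaw":0.0,"translation":[0,0,0.001],"spin":0},
    {"jaw":0.0,"translation":[0,0,0.0005],"spin":0},
    {"jaw":0.0,"translation":[0,0,0],"spin":0},
    {"jaw":0.0,"translation":[0,0,0],"spin":0},
    {"jaw":0.0,"translation":[0,0,0],"spin":0},
    {"jaw":0.0,"translation":[0,0,0],"spin":0},
    {"jaw":0.0,"translation":[0,0,0],"spin":0},
    {"jaw":0.0,"translation":[0,0,0],"spin":0}
  ]
}}

```text
time: 12.47
tool_pos: [608.9, 27.5, 165.7]
tcp_rot: [-180.0, 0.0, -171.6]
ft_force: [0.1, -0.3, 3.3]
finger_gap: 15.0
grip_force: 68.9
```

Request:
{"op": "carry_out", "data": {
  "commands": [
    {"jaw":0.0,"translation":[0,0,0.0003],"spin":0},
    {"jaw":0.0,"translation":[0,0,0.0002],"spin":0},
    {"jaw":0.0,"translation":[0,0,0],"spin":0},
    {"jaw":0.0,"translation":[0,0,0],"spin":0},
    {"jaw":0.0,"translation":[0,0,0],"spin":0},
    {"jaw":0.0,"translation":[0,0,0],"spin":0},
    {"jaw":0.0,"translation":[0,0,0],"spin":0},
    {"jaw":0.0,"translation":[0,0,0],"spin":0}
  ]
}}

```text
time: 13.13
tool_pos: [608.9, 27.5, 165.1]
tcp_rot: [-180.0, 0.0, -171.6]
ft_force: [0.1, -0.4, 4.2]
finger_gap: 15.1
grip_force: 69.0
```

Request:
{"op": "carry_out", "data": {
  "commands": [
    {"jaw":0.0,"translation":[0,0,0.0003],"spin":0},
    {"jaw":0.0,"translation":[0,0,0.0002],"spin":0},
    {"jaw":0.0,"translation":[0,0,0],"spin":0},
    {"jaw":0.0,"translation":[0,0,0],"spin":0},
    {"jaw":0.0,"translation":[0,0,0],"spin":0},
    {"jaw":0.0,"translation":[0,0,0],"spin":0},
    {"jaw":0.0,"translation":[0,0,0],"spin":0},
    {"jaw":0.0,"translation":[0,0,0],"spin":0}
  ]
}}

```text
time: 13.8
tool_pos: [608.9, 27.5, 164.8]
tcp_rot: [-180.0, 0.0, -171.6]
ft_force: [0.6, -0.2, 6.5]
finger_gap: 14.9
grip_force: 69.4
```

Request:
{"op": "carry_out", "data": {
  "commands": [
    {"jaw":0.0,"translation":[0,0,0.0002],"spin":0},
    {"jaw":0.0,"translation":[0,0,0.0001],"spin":0},
    {"jaw":0.0,"translation":[0,0,0],"spin":0},
    {"jaw":0.0,"translation":[0,0,0],"spin":0},
    {"jaw":0.0,"translation":[0,0,0],"spin":0},
    {"jaw":0.0,"translation":[0,0,0],"spin":0},
    {"jaw":0.0,"translation":[0,0,0],"spin":0},
    {"jaw":0.0,"translation":[0,0,0],"spin":0}
  ]
}}

```text
time: 14.47
tool_pos: [608.9, 27.5, 164.8]
tcp_rot: [-180.0, 0.0, -171.6]
ft_force: [-0.4, -0.4, 8.8]
finger_gap: 14.7
grip_force: 69.6
```

Request:
{"op": "carry_out", "data": {
  "commands": [
    {"jaw":0.0,"translation":[0,0,0.0002],"spin":0},
    {"jaw":0.0,"translation":[0,0,0.0002],"spin":0},
    {"jaw":0.0,"translation":[0,0,0],"spin":0},
    {"jaw":0.0,"translation":[0,0,0],"spin":0},
    {"jaw":0.0,"translation":[0,0,0],"spin":0},
    {"jaw":0.0,"translation":[0,0,0],"spin":0},
    {"jaw":0.0,"translation":[0,0,0],"spin":0},
    {"jaw":0.0,"translation":[0,0,0],"spin":0}
  ]
}}

```text
time: 15.13
tool_pos: [609.0, 27.5, 164.8]
tcp_rot: [-180.0, 0.0, -171.6]
ft_force: [-2.4, -0.9, 10.8]
finger_gap: 15.1
grip_force: 70.0
```

Request:
{"op": "carry_out", "data": {
  "commands": [
    {"jaw":0.0,"translation":[0,0,0],"spin":0},
    {"jaw":0.0,"translation":[0,0,0],"spin":0},
    {"jaw":0.0,"translation":[0,0,0],"spin":0},
    {"jaw":0.0,"translation":[0,0,0],"spin":0},
    {"jaw":0.0,"translation":[0,0,0],"spin":0},
    {"jaw":0.0,"translation":[0,0,0],"spin":0},
    {"jaw":0.0,"translation":[0,0,0],"spin":0},
    {"jaw":0.0,"translation":[0,0,0],"spin":0}
  ]
}}

```text
time: 15.8
tool_pos: [609.0, 27.5, 164.8]
tcp_rot: [-180.0, 0.0, -171.6]
ft_force: [-3.4, -0.6, 10.0]
finger_gap: 15.3
grip_force: 70.0
```

```bash
python3 - <<'E'
from ov import *
s=r.snapshot("side");e=r.sense();t=e["tool_pos"];print(t,e["ft_force"])
B=(608.8,27.7); f=t[2]-64.3
c=proj(s,[[*B,130]])[0]
cv2.imwrite("pics/c4.png",np.hstack([crop(s,c,33,40,6,[]),crop(s,c,33,40,6,[(circ(t[0],t[1],f+40,45),(0,255,0)),(circ(t[0],t[1],f,22),(255,0,0))])]))
E
```

```text
[608.98978188  27.47906618 164.77133366] [-1.04920588 -0.3557309  10.68236037]
```

View pics/c4.png

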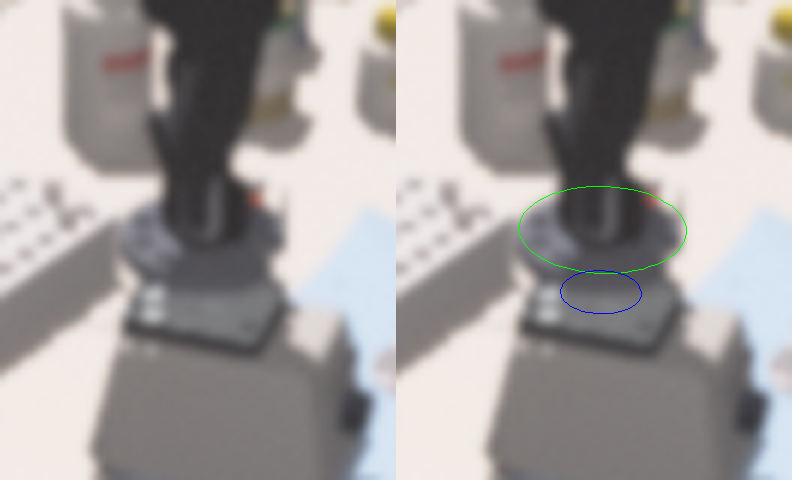

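The picture shows the hub flat on the plate with the gap side towards the knob. TCP height stays at 164.8 mm as the load rises, so the pad is on its stop. The bearing force is about 12.5 N: 10.7 N measured plus roughly 1.8 N of head weight and sensor offset. Handing in.

```bash
python3 -c "
from bench import r
print(r.hand_in())"
```

```text
the job is handed in; nothing more can be done
None
```

The tube head is on the post with its slot over the pin and its clamp screw facing the mixer's front; the arm still grips it and presses down with about 12.5 N on the pad's stop. The cup head was left alone, and the job is handed in (no verdict came back).

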